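Check a used power box and snap its outlet cap on

ROBOT

A 7-joint arm with a two-finger parallel gripper is mounted at the origin on the work surface. World frame = base frame: x ahead of the robot, y to its left, z up, the work surface at z = 0. Lengths are in m, angles in rad, forces in N, time in s.
With the tool pointing down it reaches from about 0.4 to 0.875 m from the base axis. Payload 19.3 kg.
Tool frame: the origin (TCP) lies at the very end of the fingers, on their centre line; the grasp point (between the pads) lies 19 mm behind it; z points along the fingers, y is the line along which they close (so a half turn about z gives the same grasp; the last joint's range is limited). The gripper opens to 85 mm and grips with 20 to 120 N. Pads are 22 mm wide; open, the fingers measure 114 mm over their backs; the gripper's body (76 mm by 85 mm) begins 54 mm behind the grasp point. The pads swing forward as they close: fully open they stand 13 mm farther back than shut.
Start: joints at [1.097, 0.521, -0.036, 1.599, 0.021, 1.021, -0.113], TCP at [0.246, -0.575, 0.231] pointing down, gripper open.
Joint ranges: [-2.91, 2.91], [-0.3, 2.13], [-1.5, 1.42], [0.17, 2.43], [-1.26, 4.41], [0.16, 1.93], [-2.52, 2.52]. Speed limits (rad/s): [1.89, 1.89, 2.39, 2.39, 3.01, 3.01, 3.01].

INTERFACE

Orientations are given as [roll, pitch, yaw] about the fixed x, y, z axes, in that order (R = Rz(yaw) Ry(pitch) Rx(roll)).
In Python, from workcell import monitor, viewer, bot gives the robot as it stands.
- The arm moves only by the tool move_arm, never from a script. Its arguments are lists of equal length, an entry for each row: "gripper": the opening, from 0 (shut) to 1 (fully open); "linear": the shift along the tool's x, y, z in cm, a list of three; "twist": the turn about the tool's z in degrees. A call has 1 to 8 rows; each row shifts and turns the commanded pose from where the row before left it, along the tool's axes as they then stand; what a row does not reach is not made up. A row lasts 1/10 s, in which the tool goes at most 50 mm and 8.59 degrees, less where a joint would pass 70% of its speed; a pose out of reach is approached as far as the arm can. A call with a gripper value outside its range is refused whole. The fingers move at their own pace and stop on an object; "squeeze" is the grip in N (left out, the last holds). Time passes only in rows, so rows that do not move let the fingers close. It gives the time, the measured TCP pose, the force, the opening and the grip force at its end, in the units of the state.
- monitor.observe(): the state, without advancing time (a new reading comes with each control period).
- viewer.grab_frame(name): name is "scene" or "top" or "wrist"; returns a dict with "img" (400x640x3 uint8, red, green, blue), "K" (3x3 intrinsics, pixels), "eye" and "rotation" of the camera in the world. Camera axes: x right, y up, looking along -z (the intrinsics and any distortion apply to the point x, -y, -z); pixel columns grow to the right and rows downward; lengths in m; the calibration is good to about 2 mm. A picture is of the moment at which its call begins. There is no depth.
- bot.job_done(): hands the job in; it is judged then, once.
The state is a dict: "clock": time; "qpos": joint angles; "qd": joint speeds; "joint_efforts": joint torques, N m; "position": TCP position; "tool_rot": TCP orientation; "force": force on the tool from outside, world axes, zero at the start; "moment": the same for the moment, N m; "grip_width": finger opening in m; "finger_force": force on a finger pad.
Only numpy, scipy, OpenCV 4.12 (cv2) and the standard library are available. Lean on these libraries where they do the work, as an engineer would, in place of code of your own. Each camera call takes 0.05 s, during which the arm holds its last target. There are 200 camera calls.

TASK

Check the used power box before it goes on sale: press its test button and keep it down until the lever has dropped, let the button go, then lift the lever back up to its stop. Then take the round snap cap from the bench, press it straight down onto the outlet spigot, and push on past the click until it sits fully home on the collar. Finish while still holding the cap in the fingers and pressing it down (a firm push, about 10 N); leave the mug, the jar and the candlestick where they stand.

Things in the scene. Friction and masses are not known exactly. Their poses are not given: they have to be found in the camera images.
- powerbox: Grey plastic power box screwed to the bench, 160 mm (its x) by 290 mm (its y), flat top 60 mm above the bench. Origin: centre of its underside; z up; its front faces its own -x, towards the robot. On the top: the test button at its +y end (0, 95 mm), the drop lever in the middle, the outlet spigot at its -y end (0, -95 mm).
- button_top (a point): Centre of the top face of the round black test button, 26 mm in diameter, standing 16 mm proud of the box's top (76 mm above the bench); it moves with the button.
- test_button (a joint): Travel of the test button, m: 0 out, 0.006 fully down. Pressed straight down; springs back when let go. About 1.5 N starts it and 6 N is enough for fully down. From about 3 mm down it tips the lever, which then falls by itself within a second. The lever cannot stay up while the button is down.
- lever (a joint): Angle of the drop lever, rad: 0 up at its stop (leaning 0.2 rad past upright towards the box's +x), 1.35 dropped (leaning 1.15 rad from upright towards the box's -x). It swings freely about the box's y axis with little friction and falls under its own weight to whichever side of upright (0.2) it is on.
- lever_knob (a point): Centre of the black ball knob, 22 mm in diameter, at the end of the lever, 60 mm from the hinge along an 8 mm steel rod. About 129 mm above the bench when up, 95 mm when dropped; it moves with the lever.
- lever_hinge (a point): Hinge axis of the lever between two 30 mm long, 18 mm high cheeks that stand 27 mm apart over their outsides; 20 mm to the box's +x of its middle and 70 mm above the bench. The axis runs along the box's y.
- spigot_seat (a point): Centre of the top face of the spigot's collar (48 mm in diameter, 64 mm above the bench), where the cap's rim rests when home. From it the aluminium spigot rises 24 mm: 26 mm in diameter, top 7 mm tapered to 16 mm. Four spring balls stand out of its side, 10 mm above the seat, to 34 mm across, on the diagonals between the box's x and y axes.
- cap: Loose black round snap cap, 43 mm in diameter, 34 mm high, about 40 g, standing on the bench mouth down. Origin: centre of its rim (underside); z points up through the closed top. Inside: a 3 mm high lip at the rim with a 29 mm bore, above it 36 mm wide, 30 mm deep in all. Its turn about z does not matter.
- cap_top (a point): Centre of the cap's closed top, 34 mm above its rim. Pressing: the lip meets the spigot's balls with the rim about 15 mm above the seat; it takes about 6 to 14 N (a lighter force stop halts before the click); with the rim 8 mm up the force drops (the click), the balls draw the cap down to 2 mm, pulling up to 10 N; from there push it on until it bottoms on the seat.
- mug: White mug standing on the bench, 72 mm across and 85 mm high, with a handle at its +y side. Origin: centre of its underside. Leave it alone.
- jar: Closed glass jar, 60 mm across and 85 mm high. Origin: centre of its underside. Leave it alone.
- candlestick: Brass candlestick, 72 mm foot, 110 mm high. Origin: centre of its underside. Leave it alone.
Things that resemble listed ones, but are neither listed nor needed, are in the scene too. Of the things that look like the cap, take the one that is farthest to the robot's left at the start.

How it is judged:
On the way, in this order (a step that is already met when the one before it is completed fails the run):
1. the test button is down and the lever has dropped (joint above 1.1), the robot not touching the lever (value of joint test_button above 0.003 m and value of joint lever above 1.1 rad and contact force between the arm and lever below 0.5 N).
2. the button is out again and the lever is back up at its stop (value of joint test_button below 0.0015 m and value of joint lever below 0.1 rad), for 0.2 s.
3. the cap is lifted in the fingers, clear of bench and box (height (world z) of cap above 0.03 m and contact force between the fingers and cap above 0.5 N and contact force between cap and powerbox below 0.05 N), for 0.1 s.
4. the cap has snapped fully home on the spigot (z of cap in the frame of spigot_seat between -0.003 and 0.0015 m and horizontal distance between cap and spigot_seat below 0.004 m and angle between the z axis of cap and the z axis of powerbox, either way round below 0.08 rad and angle between cap's own z axis and vertical below 0.08 rad), for 0.2 s.
At the end, for the whole second after the job is handed in: The cap sits home on the spigot: rim within 1.5 mm of the collar, centred within 4 mm, level within 0.08 rad; the fingers still hold it (contact over 1 N) and press it on the box with more than 3 N through the last second; lever up (below 0.1 rad), test button out (all of step 2 and all of step 4 and contact force between the fingers and cap above 1 N and contact force between cap and powerbox above 3 N); the arm keeps its last pose, push and grip.
It fails at once if the mug is knocked or shifted by more than 20 mm (distance of mug from where it was at the start of the episode above 0.02 m or angle between mug's own z axis and vertical above 0.4 rad).
It fails at once if the jar is knocked or shifted by more than 20 mm (distance of jar from where it was at the start of the episode above 0.02 m or angle between jar's own z axis and vertical above 0.4 rad).
It fails at once if the candlestick is knocked or shifted by more than 20 mm (distance of candlestick from where it was at the start of the episode above 0.02 m or angle between candlestick's own z axis and vertical above 0.4 rad).
It also fails if it takes over 53 s, if anything falls off the work surface, if the arm or the gripper's body presses on something with over 40 N, if the wrist force passes 120 N, or if a joint passes its speed limit or range.

## Working session

There is one attempt and no reset: what is moved stays moved. The work goes in short steps, Python scripts to look and compute and a tool call to move; the robot and the scene stay as the last step left them, time stands still between calls to the robot, and variables do not carry over. Pictures are saved under pics/ and viewed, at most 10 in all, crops included, and the job is handed in when it is done.

Besides the shell and the picture viewer there is one more tool, called after "Emit:" as a command line: name --pt "numbers of a row" for each row, then --argument value for the rest. move_arm: Moves the arm, as the interface text tells. Its arguments: {"type":"object","properties":{"gripper":{"type":"array"},"linear":{"type":"array"},"twist":{"type":"array"},"squeeze":{"type":"number"}},"required":["gripper","linear","twist"]}

```bash
mkdir -p pics
cat > h.py <<'E'
import numpy as np, cv2
from workcell import monitor, viewer, bot
def grab(n,save=None):
    f=viewer.grab_frame(n)
    if save: cv2.imwrite('pics/'+save,np.ascontiguousarray(f['img'][:,:,::-1]))
    np.savez('/tmp/'+n+'.npz',**{k:np.array(v) for k,v in f.items() if k in('img','K','eye','rotation')})
    return f
def ray(f,u,v,z):
    d=np.linalg.inv(f['K'])@[u,v,1]; d=np.asarray(f['rotation'])@[d[0],-d[1],-d[2]]
    e=np.asarray(f['eye']); return e+d*(z-e[2])/d[2]
def proj(f,p):
    c=np.asarray(f['rotation']).T@(np.asarray(p)-f['eye']); q=np.asarray(f['K'])@[c[0],-c[1],-c[2]]; return q[:2]/q[2]
E
python3 - <<'E'
from h import *
for n in('top','scene'):
    f=grab(n,n+'1.png'); print(n,{k:(np.round(v,3).tolist() if k!='img' else 0) for k,v in f.items()})
s=monitor.observe();print(s)
E
```

```text
top {'img': 0, 'K': [[366.823, 0.0, 316.673], [0.0, 366.823, 200.596], [0.0, 0.0, 1.0]], 'eye': [0.422, 0.02, 0.935], 'rotation': [0.15, -0.025, -1.546]}
scene {'img': 0, 'K': [[413.593, 0.0, 327.621], [0.0, 413.593, 193.695], [0.0, 0.0, 1.0]], 'eye': [1.005, 0.37, 1.021], 'rotation': [0.549, 0.011, 2.278]}
{'clock': 0.1, 'qpos': array([ 1.09679706,  0.52196781, -0.03630943,  1.59991408,  0.02121238,
        1.02109684, -0.11277715]), 'qd': array([ 2.58091713e-05, -1.25702148e-03,  8.49322225e-04, -2.34921978e-04,
        1.08288602e-03,  7.95843213e-04,  6.43586372e-04]), 'joint_efforts': array([ 2.41540169e-03, -9.28490710e+01,  1.98342539e+00, -3.70531869e+01,
        1.80992077e-02,  5.39542103e-03, -8.84681810e-06]), 'position': array([ 0.24541782, -0.5744917 ,  0.23078836]), 'tool_rot': array([-3.14059570e+00,  8.82736834e-05,  4.03801381e-01]), 'force': array([ 0.48795839, -0.27061338,  0.08311085]), 'moment': array([ 0.0256474 , -0.01944075,  0.00964108]), 'finger_force': 0.0, 'grip_width': 0.08532023931841781}
```

View pics/top1.png

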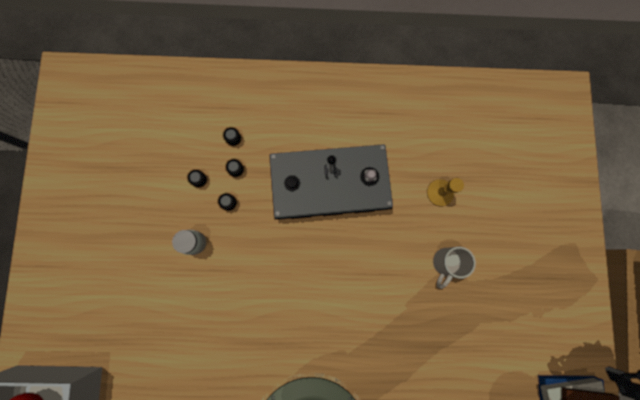

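View pics/scene1.png

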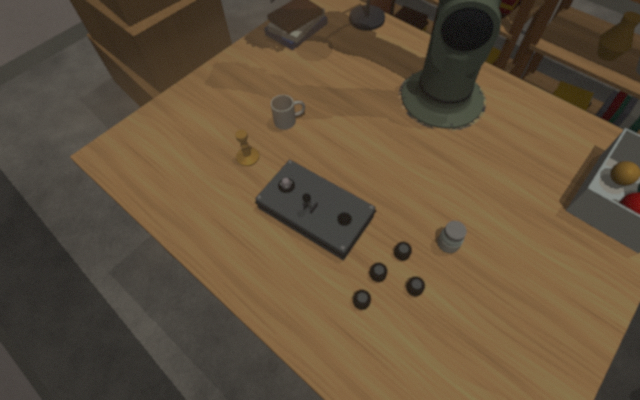

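The top view shows the box with its button at (292,183), lever knob at (331,160) and spigot at (370,176). The jar is at (188,242), the mug at (456,263) and the candlestick at (442,190). There are four cap look-alikes: (232,136), (235,168), (197,178) and (228,202). The one at (197,178) is farthest to image left, which is +y and the robot's left, so it fits. I'll measure and confirm it in an enlarged crop.

```bash
cat >> h.py <<'E'
from scipy.spatial.transform import Rotation as Ro
def load(n):
    f=dict(np.load('/tmp/'+n+'.npz')); f['rotation']=Ro.from_euler('xyz',f['rotation']).as_matrix() if f['rotation'].ndim==1 else f['rotation']; return f
E
python3 - <<'E'
from h import *
f=load('top'); g=load('scene')
im=f['img']; hsv=cv2.cvtColor(im,cv2.COLOR_RGB2HSV)
m=((hsv[...,1]<80)&(np.mgrid[:400,:640][0]>75)&(np.mgrid[:400,:640][0]<230)).astype(np.uint8)
m[:,:150]=0;m[:,420:]=0
n,l,st,c=cv2.connectedComponentsWithStats(m)
for i in range(1,n):
    if st[i,4]>60:
        print(st[i],c[i].round(1), ray(f,*c[i],0.02).round(4))
        if st[i,4]>3000:
            r=cv2.minAreaRect(np.argwhere(l==i)[:,::-1].astype(np.float32)); print(r); print([ray(f,*p,0.06).round(3).tolist() for p in cv2.boxPoints(r)])
for nme,a,b,z in(('button',(292,183),(344,219),.076),('knob',(331.5,160),(306,198),.129),('spig',(370,176),(286,185),.088),('cap',(197,178),(415,286),.034),('capB',(232,136),(361,298),.034)):
    print(nme,ray(f,*a,z).round(4),ray(g,*b,z).round(4))
a=cv2.resize(im[115:275,165:405],None,fx=3.3,fy=3.3,interpolation=cv2.INTER_CUBIC)
a=cv2.convertScaleAbs(a,alpha=1.7,beta=10)
cv2.imwrite('pics/crop1.png',a[:,:,::-1])
E
```

```text
[225 129  15  15 159] [231.4 135.4] [0.7248 0.2242 0.02  ]
[ 270  145  123   74 7614] [330.  181.4] [ 0.6116 -0.0326  0.02  ]
((330.5720520019531, 181.34982299804688), (65.54470825195312, 118.59184265136719), 85.15599822998047)
[[0.668, 0.121, 0.06], [0.703, -0.17, 0.06], [0.54, -0.183, 0.06], [0.508, 0.101, 0.06]]
[227 160  16  15 170] [233.9 167. ] [0.6415 0.2129 0.02  ]
[189 171  17  14 171] [196.  177.5] [0.6115 0.3065 0.02  ]
[219 194  17  16 165] [226.4 201.2] [0.5532 0.2265 0.02  ]
button [0.5933 0.0611 0.076 ] [0.603  0.0677 0.076 ]
knob [ 0.6385 -0.0288  0.129 ] [ 0.641  -0.0262  0.129 ]
spig [ 0.6134 -0.1233  0.088 ] [ 0.6287 -0.1127  0.088 ]
cap [0.6073 0.2995 0.034 ] [0.6166 0.3054 0.034 ]
capB [0.7186 0.2194 0.034 ] [0.7259 0.2228 0.034 ]
```

View pics/crop1.png

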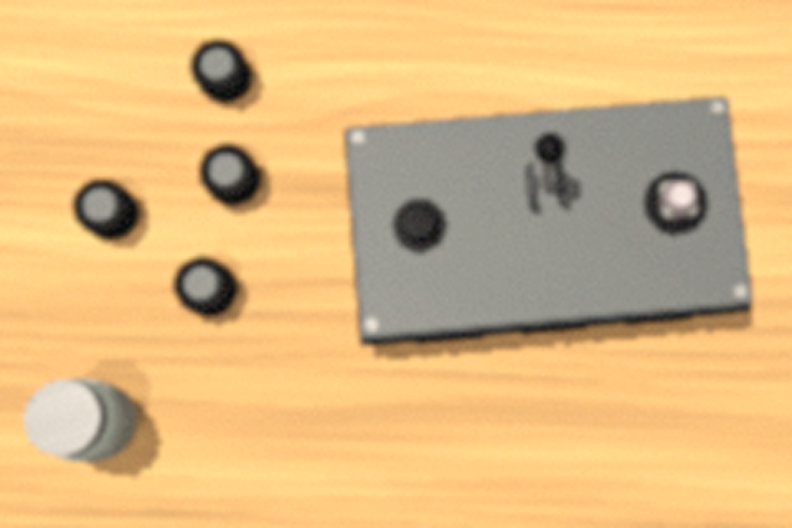

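The crop shows the four caps at crop (220,70), (230,175), (105,210) and (205,287). The one at (105,210), original pixel (197,178), is clearly the leftmost, so it is the one to take. Next I'll fit the box pose.

Run:
```python
from h import *
from scipy.optimize import least_squares
f=load('top'); g=load('scene')
c=lambda u,v:((u+.5)/3.3-.5+165,(v+.5)/3.3-.5+115)
# local pts, pixel
P=[((.08,.145,.06),c(347,130)),((.08,-.145,.06),c(725,98)),((-.08,-.145,.06),c(750,304)),((-.08,.145,.06),c(362,335)),((0,.095,.073),c(419,224)),((0,-.095,.064),c(676,203)),((.032,0,.129),c(549,148))]
Q=[((0,.095,.073),(344.5,219)),((0,-.095,.085),(286.5,184)),((.032,0,.129),(306.5,198.5))]
W=lambda x,p:np.r_[x[:2]+Ro.from_euler('z',x[2]).as_matrix()[:2,:2]@p[:2],p[2]]
def res(x,which=0):
    r=[proj(f,W(x,p))-q for p,q in P] if which<2 else []
    if which!=1: r+=[proj(g,W(x,p))-q for p,q in Q]
    return np.concatenate(r)
for w in(0,1,2):
    s=least_squares(res,[.61,-.03,.12],args=(w,)); print(s.x.round(4),s.fun.round(1))
    for n,p in(('but',(0,.095,.076)),('knobdown',(-.0348,0,.095)),('spig',(0,-.095,.064))): print(n,W(s.x,p).round(4))
for u,v in((188,242),(439,192),(453,264)): print('jar/candle/mug base approx',ray(f,u,v,.03).round(3))
```

```text
[ 0.608  -0.0302  0.1157] [-1.7 -1.5  0.6 -1.2  0.8 -0.  -1.5  1.1 -0.8 -0.9 -0.6 -0.3 -0.5 -0.1
 -0.1 -1.8 -1.1 -3.1 -0.3 -0.9]
but [0.5971 0.0642 0.076 ]
knobdown [ 0.5735 -0.0342  0.095 ]
spig [ 0.619  -0.1246  0.064 ]
[ 0.6072 -0.0315  0.1153] [-1.2 -1.1  1.1 -0.8  1.3  0.4 -1.   1.4 -0.3 -0.5 -0.1  0.1  0.1  0.3]
but [0.5962 0.0629 0.076 ]
knobdown [ 0.5726 -0.0355  0.095 ]
spig [ 0.6181 -0.1259  0.064 ]
[ 0.6114 -0.0255  0.1177] [ 0.5  0.1 -0.7 -1.3  0.2  1.1]
but [0.6003 0.0688 0.076 ]
knobdown [ 0.5769 -0.0296  0.095 ]
spig [ 0.6226 -0.1199  0.064 ]
jar/candle/mug base approx [0.449 0.311 0.03 ]
jar/candle/mug base approx [ 0.59  -0.308  0.03 ]
jar/candle/mug base approx [ 0.412 -0.338  0.03 ]
```

Emit:
move_arm --gripper '[0, 0, 0, 0, 0, 0, 0, 0]' --pt "0 0 0" --pt "0 0 0" --pt "2.8 -3.95 0" --pt "2.8 -3.95 0" --pt "2.8 -3.95 0" --pt "2.8 -3.95 0" --pt "2.8 -3.95 0" --pt "2.8 -3.95 0" --twist '[8.25, 8.25, 0, 0, 0, 0, 0, 0]' --squeeze 20

```text
clock: 0.9
position: [0.3855, -0.318, 0.2313]
tool_rot: [-3.142, 0.0, 0.116]
force: [1.2, -1.6, 0.4]
grip_width: -0.0002
finger_force: 0.0
```

Emit:
move_arm --gripper '[0, 0, 0, 0, 0, 0]' --pt "2.8 -3.95 0" --pt "2.8 -3.95 0" --pt "2.8 -3.95 0" --pt "2.8 -3.95 0" --pt "2.8 -3.95 0" --pt "0 0 0" --twist '[0, 0, 0, 0, 0, 0]'

```text
clock: 1.5
position: [0.5036, -0.1013, 0.2311]
tool_rot: [-3.139, -0.001, 0.124]
force: [-0.2, -0.7, 0.0]
grip_width: -0.0001
finger_force: 0.0
```

Run:
```python
from h import *
f=grab('wrist','w1.png'); print(f['K'],f['eye'],f['rotation'])
s=monitor.observe();print(s['position'],s['tool_rot'],s['clock'],s['force'])
```

```text
[[304.77816946   0.         318.89926676]
 [  0.         304.77816946 200.81046051]
 [  0.           0.           1.        ]] [ 0.58103559 -0.09250368  0.37311763] [-0.3051154   0.00276927 -1.44757781]
[ 0.50224496 -0.10449863  0.23094321] [-3.14061546e+00  1.25620091e-04  1.20859754e-01] 1.55 [-0.50523677 -0.35080722 -0.22550554]
```

View pics/w1.png

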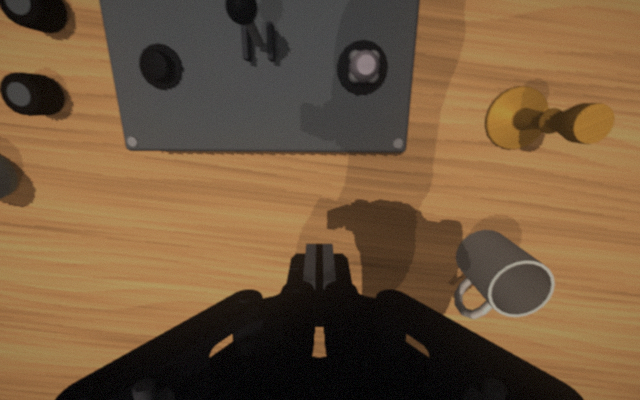

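The wrist view shows the button at (161,66), the collar at (362,67) with the spigot top at (366,66), the knob at (241,8), and the front box corners at about (127,150) and (406,152). I'll refit with these added.

Run:
```python
from h import *
from scipy.optimize import least_squares
f=load('top'); w=load('wrist')
W=lambda x,p:np.r_[x[:2]+Ro.from_euler('z',x[2]).as_matrix()[:2,:2]@p[:2],p[2]]
P=[((0,.095,.070),(160.5,66.5)),((0,-.095,.064),(362,67)),((0,-.095,.088),(366,65.5)),((-.08,-.145,.06),(406,152)),((-.08,.145,.06),(126,150)),((.032,0,.129),(241.5,9))]
r=lambda x:np.concatenate([proj(w,W(x,p))-q for p,q in P])
s=least_squares(r,[.61,-.03,.12],loss='soft_l1');print(s.x.round(4),r(s.x).round(1))
for n,p in(('but',(0,.095,.076)),('knobdown',(-.0348,0,.095)),('spig',(0,-.095,.064))): print(n,W(s.x,p).round(4))
im=w['img'][0:160,90:440]
cv2.imwrite('pics/crop2.png',cv2.convertScaleAbs(cv2.resize(im,None,fx=2.28,fy=2.28,interpolation=cv2.INTER_CUBIC),alpha=2.5,beta=10)[:,:,::-1])
```

```text
[ 0.6072 -0.0339  0.1199] [-4.2  0.1  0.6  1.   0.4 -0.7  1.3  1.2 -1.2  2.2  0.  -1.7]
but [0.5958 0.0604 0.076 ]
knobdown [ 0.5726 -0.038   0.095 ]
spig [ 0.6185 -0.1282  0.064 ]
```

View pics/crop2.png

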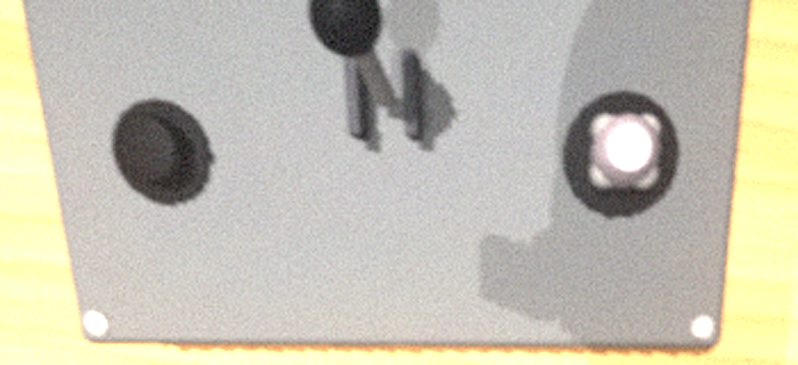

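The crop shows that the button's wide base ring sits at box level, with its top at about (157,64) in the full frame. With that correction the box pose is about (0.607,-0.033), yaw 0.118, and it agrees with the top view. Going to the button.

Emit:
move_arm --gripper '[0, 0, 0, 0, 0, 0, 0, 0]' --pt "2.83 -3.84 0" --pt "2.83 -3.84 0" --pt "2.83 -3.84 0" --pt "2.83 -3.84 0" --pt "0 0 4.6" --pt "0 0 4.6" --pt "0 0 4.6" --pt "0 0 0" --twist '[0, 0, 0, 0, 0, 0, 0, 0]'

```text
clock: 2.35
position: [0.5925, 0.0566, 0.0881]
tool_rot: [3.141, 0.009, 0.115]
force: [-0.3, -0.5, 0.3]
grip_width: -0.0002
finger_force: 0.0
```

Run:
```python
from h import *
f=grab('top','t2.png')
s=monitor.observe();print(s['position'],s['tool_rot'],s['clock'],s['force'])
f=grab('wrist','w2.png')
```

```text
[0.59445818 0.05700069 0.09166321] [3.14108614 0.00493129 0.11507109] 2.4 [ 0.02877566 -0.64882864  1.6119582 ]
```

View pics/w2.png

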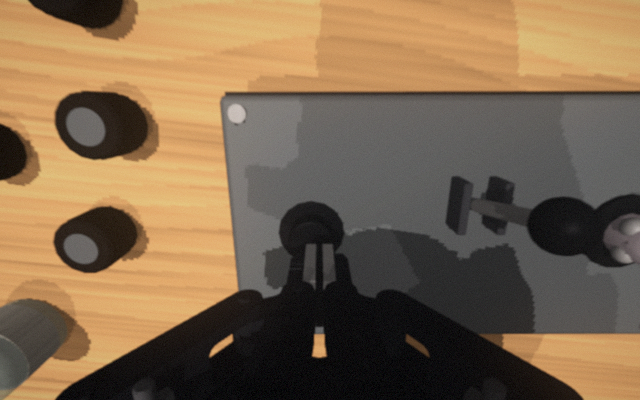

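The wrist view shows the closed fingertips above the button at (313,235), with the lever still up. Press.

Emit:
move_arm --gripper '[0, 0, 0, 0, 0, 0, 0, 0]' --pt "0.2 -0.4 0.4" --pt "0 0 0.4" --pt "0 0 0.4" --pt "0 0 0.3" --pt "0 0 0.3" --pt "0 0 0.3" --pt "0 0 0" --pt "0 0 0" --twist '[0, 0, 0, 0, 0, 0, 0, 0]'

```text
clock: 3.25
position: [0.5976, 0.0622, 0.0724]
tool_rot: [3.142, -0.0, 0.116]
force: [0.6, -0.0, 3.5]
grip_width: -0.0002
finger_force: 1.7
```

Emit:
move_arm --gripper '[0, 0, 0, 0, 0, 0, 0, 0]' --pt "0 0 0.15" --pt "0 0 0.1" --pt "0 0 0" --pt "0 0 0" --pt "0 0 0" --pt "0 0 0" --pt "0 0 0" --pt "0 0 0" --twist '[0, 0, 0, 0, 0, 0, 0, 0]'

```text
clock: 4.05
position: [0.5976, 0.0623, 0.0701]
tool_rot: [3.142, -0.0, 0.116]
force: [-1.6, -0.9, 7.6]
grip_width: 0.0
finger_force: 4.1
```

Run:
```python
from h import *
s=monitor.observe();print(s['position'],s['tool_rot'],s['clock'],s['force'])
f=grab('top')
g=grab('scene')
a=cv2.resize(f['img'][130:230,250:410],None,fx=2.5,fy=2.5);b=cv2.resize(g['img'][140:280,240:400],(400,350))
o=np.zeros((360,800,3),np.uint8);o[:250,:400]=a;o[:350,400:]=b
cv2.imwrite('pics/p3.png',cv2.convertScaleAbs(o,alpha=2)[:,:,::-1])
```

```text
[0.59760663 0.06226    0.0700612 ] [ 3.14153709e+00 -2.49817852e-04  1.15768716e-01] 4.05 [-1.56912783 -0.85830049  7.55900021]
```

View pics/p3.png

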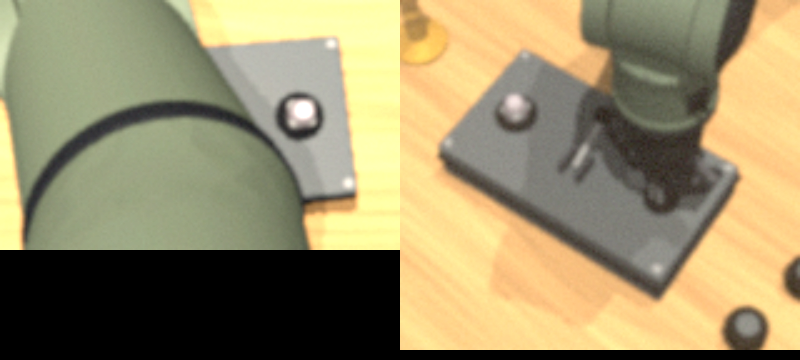

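The right half shows the lever's rod now running from the cheeks at (580,155) to the knob at (605,112), towards the robot. It has dropped and the button is fully down (z 0.070). Release it and go over the knob.

Emit:
move_arm --gripper '[0, 0, 0.55, 0.55, 0.55, 0.55, 0.55, 0.55]' --pt "0 0 -3.0" --pt "0 0 -4.5" --pt "-1.2 3.15 -1.0" --pt "-1.2 3.15 0" --pt "-1.2 3.15 0" --pt "0 0 0" --pt "0 0 0" --pt "0 0 0" --twist '[0, 0, 0, 0, 0, 0, 0, 0]'

```text
clock: 4.95
position: [0.5728, -0.0346, 0.1546]
tool_rot: [-3.141, 0.0, 0.117]
force: [0.2, 1.0, -0.5]
grip_width: 0.0471
finger_force: 0.0
```

Run:
```python
from h import *
s=monitor.observe();print(s['position'],s['tool_rot'],s['clock'],s['force'],s['grip_width'])
f=grab('wrist'); f['rotation']=Ro.from_euler('xyz',f['rotation']).as_matrix()
W=lambda p:np.r_[np.array([.6072,-.0325])+Ro.from_euler('z',.117).as_matrix()[:2,:2]@p[:2],p[2]]
im=cv2.convertScaleAbs(f['img'],alpha=2.2)
for p in((-.035,0,.095),(0,-.095,.064),(0,-.095,.088),(-.08,-.145,.06),(.08,-.145,.06),(.08,.145,.06),(0,.095,.076)):
    q=proj(f,W(np.array(p))); print(p,W(np.array(p)).round(4),q.round(1)); cv2.drawMarker(im,tuple(int(round(a)) for a in q),(255,0,0),cv2.MARKER_CROSS,9,1)
cv2.imwrite('pics/w4.png',im[:,:,::-1])
```

```text
[ 0.5727953  -0.03460203  0.15462405] [-3.14094304e+00  1.03404318e-04  1.16899428e-01] 4.95 [ 0.19244358  1.02739405 -0.48071342] 0.04711563038792091
(-0.035, 0, 0.095) [ 0.5724 -0.0366  0.095 ] [321.1 220.9]
(0, -0.095, 0.064) [ 0.6183 -0.1269  0.064 ] [444.3 163.8]
(0, -0.095, 0.088) [ 0.6183 -0.1269  0.088 ] [457.8 170.2]
(-0.08, -0.145, 0.06) [ 0.5447 -0.1858  0.06  ] [489.1 254.8]
(0.08, -0.145, 0.06) [ 0.7036 -0.1672  0.06  ] [527.2  50.2]
(0.08, 0.145, 0.06) [0.6697 0.1208 0.06  ] [115.4  50.5]
(0, 0.095, 0.076) [0.5961 0.0619 0.076 ] [191.6 166.9]
```

View pics/w4.png

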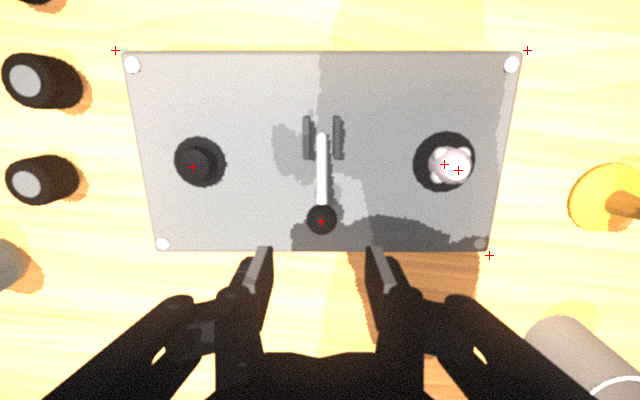

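The wrist view shows the knob at (321,219), centred between the fingers (prediction 321,221). The spigot top is at (456,166) against a prediction of (458,170), so its x is about 2 mm farther out. Descend and grip the knob.

Emit:
move_arm --gripper '[0.55, 0.55, 0.55, 0.1, 0.1, 0.1, 0.1, 0.1]' --pt "0 0.15 4" --pt "0 0 3.85" --pt "0 0 0" --pt "0 0 0" --pt "0 0 0" --pt "0 0 0" --pt "0 0 0" --pt "0 0 0" --twist '[0, 0, 0, 0, 0, 0, 0, 0]' --squeeze 20

```text
clock: 5.8
position: [0.5738, -0.0365, 0.0778]
tool_rot: [-3.141, -0.002, 0.116]
force: [-2.1, 5.0, 10.1]
grip_width: 0.0204
finger_force: 20.1
```

Emit:
move_arm --gripper '[0.1, 0.1, 0.1, 0.1, 0.1, 0.1, 0.1, 0.1]' --pt "0.49 0 -0.89" --pt "0.63 0 -0.79" --pt "0.76 0 -0.67" --pt "0.86 0 -0.54" --pt "0.93 0 -0.38" --pt "0.99 0 -0.22" --pt "1.01 0 -0.06" --pt "1.0 0 0.12" --twist '[0, 0, 0, 0, 0, 0, 0, 0]'

```text
clock: 6.6
position: [0.6399, -0.0288, 0.112]
tool_rot: [-3.141, -0.002, 0.116]
force: [-1.8, 4.8, 1.5]
grip_width: 0.0205
finger_force: 20.5
```

Emit:
move_arm --gripper '[0.1, 0.1, 0.1]' --pt "0.1 0 0" --pt "0 0 0" --pt "0 0 0" --twist '[0, 0, 0]'

```text
clock: 6.9
position: [0.6404, -0.0287, 0.1117]
tool_rot: [-3.141, -0.001, 0.116]
force: [-1.9, 5.3, 4.9]
grip_width: 0.0203
finger_force: 20.7
```

Emit:
move_arm --gripper '[0.45, 0.45, 0.45, 0.45, 0.45, 0.8, 0.8, 0.8]' --pt "0 0 0" --pt "0 0 0" --pt "0 0 0" --pt "0 0 -4.5" --pt "0 0 -4.5" --pt "0.1 -4.7 0" --pt "0.1 -4.7 0" --pt "0.1 -4.7 0" --twist '[0, 0, 0, 0, 0, 0, 0, 0]'

```text
clock: 7.7
position: [0.6266, 0.1121, 0.2011]
tool_rot: [3.141, -0.001, 0.115]
force: [1.3, 0.1, -0.3]
grip_width: 0.0686
finger_force: 0.0
```

Emit:
move_arm --gripper '[0.8, 0.8, 0.8, 0.8, 0.8]' --pt "0.1 -4.7 0" --pt "0.1 -4.7 0" --pt "0.1 -4.7 0" --pt "0.1 -4.7 0" --pt "0 0 0" --twist '[0, 0, 0, 0, 0]'

```text
clock: 8.2
position: [0.6064, 0.3059, 0.2004]
tool_rot: [-3.138, 0.001, 0.124]
force: [-0.7, -0.6, 0.2]
grip_width: 0.0684
finger_force: 0.0
```

Run:
```python
from h import *
s=monitor.observe();print(s['position'],s['tool_rot'],s['clock'],s['force'],s['grip_width'])
f=grab('wrist'); g=grab('scene'); f['rotation']=Ro.from_euler('xyz',f['rotation']).as_matrix()
im=cv2.convertScaleAbs(f['img'],alpha=2.0)
for dx,dy,z in((.609,.3025,.034),(.609,.3025,0)):
    q=proj(f,np.array([dx,dy,z])); print(q); cv2.drawMarker(im,tuple(int(round(a)) for a in q),(255,0,0),cv2.MARKER_CROSS,9,1)
o=np.zeros((400,800,3),np.uint8); o[:,:500]=im[:,70:570]; o[:260,500:]=cv2.convertScaleAbs(cv2.resize(g['img'][150:254,250:370],(300,260)),alpha=2)
cv2.imwrite('pics/w5.png',o[:,:,::-1])
```

```text
[0.60639879 0.30585879 0.20035571] [-3.13806452e+00  8.49670964e-04  1.23579624e-01] 8.2 [-0.6924291  -0.62526784  0.18796868] 0.06840637684573009
[322.67391402 180.8715246 ]
[322.44481104 173.75079522]
```

View pics/w5.png

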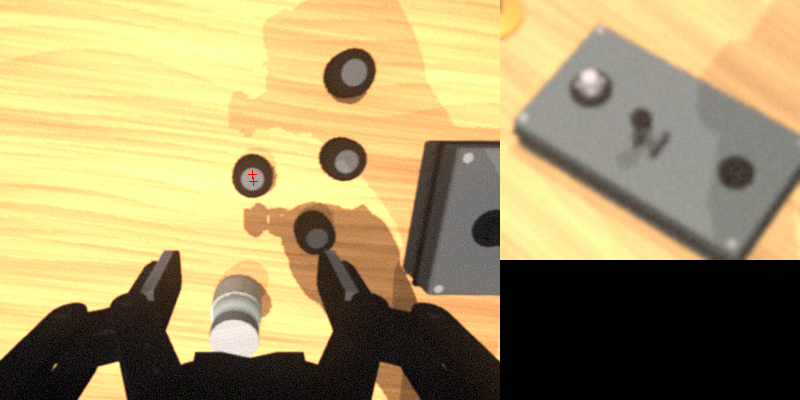

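The left half shows the target cap at crop (252,176), on the predicted marks, so it stands at about (0.610,0.303). The right half shows the lever standing up with its knob at (641,120), the same as at the start. Descend partway and settle.

Emit:
move_arm --gripper '[0.8, 0.8, 0.8, 0.8, 0.8]' --pt "0.2 0.2 4.7" --pt "0 0 4.7" --pt "0 0 4.6" --pt "0 0 0" --pt "0 0 0" --twist '[0, 0, 0, 0, 0]'

```text
clock: 8.8
position: [0.6119, 0.2954, 0.0615]
tool_rot: [3.141, 0.0, 0.114]
force: [0.7, 0.1, 0.7]
grip_width: 0.0685
finger_force: 0.0
```

Run:
```python
from h import *
s=monitor.observe();print(s['position'],s['tool_rot'],s['clock'])
f=grab('wrist'); f['rotation']=Ro.from_euler('xyz',f['rotation']).as_matrix()
im=f['img'].astype(int).max(2); print('pred',[proj(f,np.array([.610,.303,z])).round(1) for z in(.034,0)])
m=(im<75).astype(np.uint8); n,l,st,c=cv2.connectedComponentsWithStats(m)
for i in range(1,n):
    if st[i,4]>300: print(st[i],c[i].round(1))
a=cv2.convertScaleAbs(f['img'][20:340,120:520],alpha=2)
cv2.imwrite('pics/w6.png',cv2.resize(a,(700,560))[:,:,::-1])
```

```text
[0.61185132 0.29537339 0.06154133] [3.14099612e+00 2.24808072e-04 1.14472225e-01] 8.8
pred [array([305.5, 240.7]), array([307.5, 220.4])]
[ 423    6  103   99 7453] [474.7  54.5]
[ 414  163   86   78 5012] [456.3 201. ]
[   30   168   610   232 57673] [402.8 330.8]
[ 269  191   71   78 3653] [304.9 229.3]
```

View pics/w6.png

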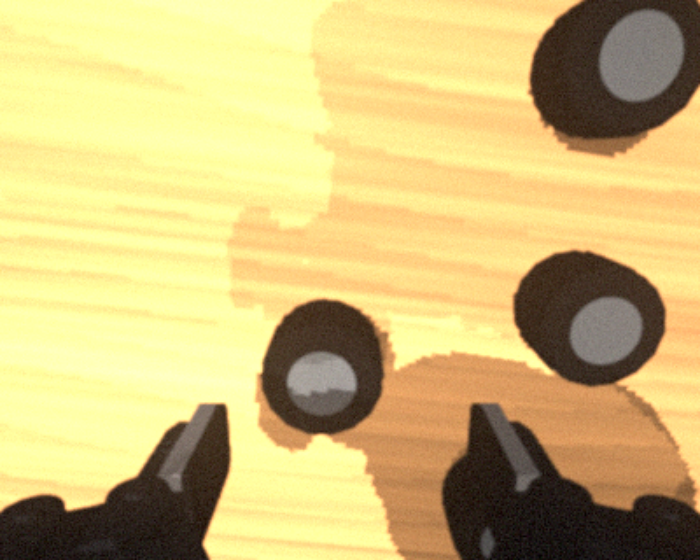

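The cap's top disc is at (304,239) in the full frame against a prediction of (305.5,240.7), so the cap is at about (0.611,0.304). The tool needs about 8.5 mm along -tool y.

Emit:
move_arm --gripper '[0.8, 0.8, 0.8, 0.8, 0.4, 0.4, 0.4, 0.4]' --pt "0 -0.85 0.5" --pt "0 0 2.5" --pt "0 0 2.4" --pt "0 0 0" --pt "0 0 0" --pt "0 0 0" --pt "0 0 0" --pt "0 0 0" --twist '[0, 0, 0, 0, 0, 0, 0, 0]' --squeeze 60

```text
clock: 9.65
position: [0.6113, 0.3056, 0.0091]
tool_rot: [-3.14, -0.003, 0.116]
force: [-3.1, -0.1, 8.0]
grip_width: 0.042
finger_force: 60.1
```

Emit:
move_arm --gripper '[0.3, 0.3, 0.3, 0.3]' --pt "0 0 0" --pt "0 0 0" --pt "0 0 0" --pt "0 0 0" --twist '[0, 0, 0, 0]' --squeeze 90

```text
clock: 10.05
position: [0.6113, 0.3056, 0.0093]
tool_rot: [-3.14, -0.003, 0.116]
force: [-3.2, -1.2, 12.3]
grip_width: 0.0414
finger_force: 89.5
```

Emit:
move_arm --gripper '[0.3, 0.3, 0.3, 0.3, 0.3, 0.3, 0.3, 0.3]' --pt "0 0 -2" --pt "0 0 -4" --pt "0 0 -4.5" --pt "0 0 -4.5" --pt "0 0 -4" --pt "-0.46 4.77 0" --pt "-0.46 4.77 0" --pt "-0.46 4.77 0" --twist '[0, 0, 0, 0, 0, 0, 0, 0]' --squeeze 100

```text
clock: 10.85
position: [0.6133, 0.1597, 0.1987]
tool_rot: [-3.141, -0.003, 0.116]
force: [1.5, -0.6, 0.2]
grip_width: 0.041
finger_force: 101.1
```

Emit:
move_arm --gripper '[0.3, 0.3, 0.3, 0.3, 0.3, 0.3, 0.3, 0.3]' --pt "-0.46 4.77 0" --pt "-0.46 4.77 0" --pt "-0.46 4.77 0" --pt "-0.46 4.77 0" --pt "-0.46 4.77 0" --pt "-0.46 4.77 0" --pt "0 0 0" --pt "0 0 0" --twist '[0, 0, 0, 0, 0, 0, 0, 0]'

```text
clock: 11.65
position: [0.6189, -0.1274, 0.198]
tool_rot: [3.141, -0.002, 0.114]
force: [-0.0, 0.8, -0.9]
grip_width: 0.0409
finger_force: 101.1
```

Run:
```python
from h import *
s=monitor.observe();print(s['position'],s['tool_rot'],s['clock'],s['force'],s['grip_width'])
f=grab('wrist'); f['rotation']=Ro.from_euler('xyz',f['rotation']).as_matrix()
im=cv2.convertScaleAbs(f['img'],alpha=2)
p=s['position']
for q in(p+[0,0,.025],[.6203,-.126,.064],[.6203,-.126,.088],[.6203+.0235,-.126+.003,.064]):
    c=proj(f,np.array(q)); print(c.round(1)); cv2.drawMarker(im,tuple(int(round(a)) for a in c),(255,0,0),cv2.MARKER_CROSS,7,1)
cv2.imwrite('pics/w7.png',cv2.resize(im[20:320,160:520],(720,600),interpolation=cv2.INTER_CUBIC)[:,:,::-1])
```

```text
[ 0.61890654 -0.12738047  0.19798751] [ 3.14119832e+00 -1.72890721e-03  1.13504173e-01] 11.65 [-0.02868118  0.76322061 -0.88108231] 0.04086891729724142
[318.  289.1]
[317.2 190.1]
[317.1 197.5]
[316.8 165.2]
```

View pics/w7.png

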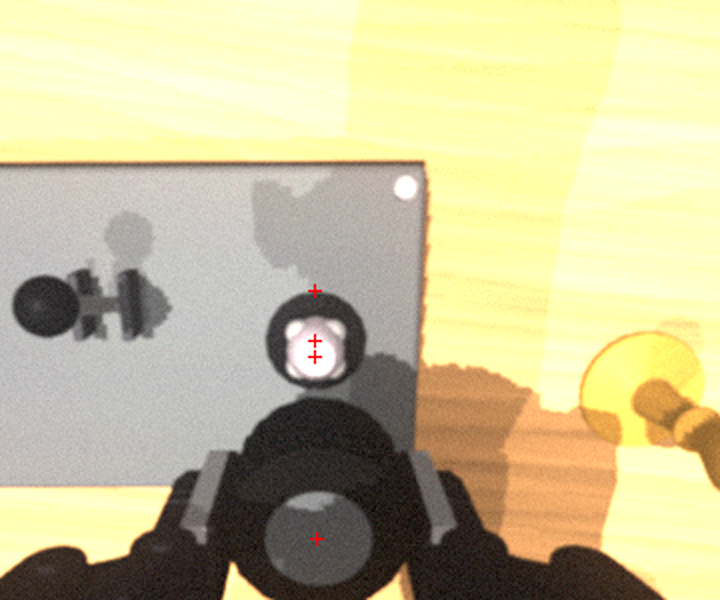

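The wrist view shows the cap held level and centred in the fingers, its top disc at crop (318,538) on the mark. The collar is at crop (316,341), also on the mark for (0.6203,-0.126), and the lever is up. Descend to just above the spigot.

Emit:
move_arm --gripper '[0.3, 0.3, 0.3, 0.3, 0.3, 0.3]' --pt "0.15 -0.1 4" --pt "0 0 4" --pt "0 0 1.2" --pt "0 0 0" --pt "0 0 0" --pt "0 0 0" --twist '[0, 0, 0, 0, 0, 0]'

```text
clock: 12.3
position: [0.6212, -0.125, 0.1067]
tool_rot: [3.141, -0.003, 0.116]
force: [-0.6, -0.6, -0.9]
grip_width: 0.0405
finger_force: 101.1
```

Emit:
move_arm --gripper '[0.3, 0.3, 0.3, 0.3, 0.3, 0.3]' --pt "-0.1 0.1 0.5" --pt "0 0 0.4" --pt "0 0 0.4" --pt "0 0 0.3" --pt "0 0 0.2" --pt "0 0 0" --twist '[0, 0, 0, 0, 0, 0]' --squeeze 110

```text
clock: 12.9
position: [0.6197, -0.1263, 0.0868]
tool_rot: [3.141, -0.001, 0.116]
force: [1.1, -0.5, 4.0]
grip_width: 0.0409
finger_force: 111.9
```

Emit:
move_arm --gripper '[0.3, 0.3, 0.3, 0.3, 0.3, 0.3, 0.3, 0.3]' --pt "0 0 0.2" --pt "0 0 0.2" --pt "0 0 0.2" --pt "0 0 0.2" --pt "0 0 0.2" --pt "0 0 0.2" --pt "0 0 0" --pt "0 0 0" --twist '[0, 0, 0, 0, 0, 0, 0, 0]'

```text
clock: 13.7
position: [0.6192, -0.1262, 0.0745]
tool_rot: [-3.142, 0.0, 0.116]
force: [0.3, -0.0, -0.7]
grip_width: 0.0409
finger_force: 111.3
```

Past the click and near home; push on to bottom out.

Emit:
move_arm --gripper '[0.3, 0.3, 0.3, 0.3, 0.3]' --pt "0 0 0.1" --pt "0 0 0.1" --pt "0 0 0.05" --pt "0 0 0" --pt "0 0 0" --twist '[0, 0, 0, 0, 0]'

```text
clock: 14.2
position: [0.6193, -0.1263, 0.0733]
tool_rot: [3.141, -0.0, 0.116]
force: [-7.9, 2.0, 19.7]
grip_width: 0.0409
finger_force: 113.8
```

Emit:
move_arm --gripper '[0.3, 0.3, 0.3, 0.3, 0.3]' --pt "0 0 -0.05" --pt "0 0 0" --pt "0 0 0" --pt "0 0 0" --pt "0 0 0" --twist '[0, 0, 0, 0, 0]'

```text
clock: 14.7
position: [0.6193, -0.1263, 0.0734]
tool_rot: [3.141, -0.0, 0.116]
force: [-4.2, 1.0, 12.3]
grip_width: 0.0408
finger_force: 112.5
```

```bash
python3 -c "
from h import *
s=monitor.observe();print(s['position'],s['force'],s['finger_force'])
print(bot.job_done())"
```

```text
[ 0.61932503 -0.12631673  0.07340378] [-4.17597019  0.98769527 12.25268567] 112.47102700173855
the job is handed in; nothing more can be done
None
```

I handed the job in at about 15 s: the button was pressed and let go, the lever is back up at its stop, and the leftmost cap is home on the spigot, still held and pressed down at about 12 N; the hand-in returned no verdict.

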